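# Latch the culture flask on the shaker

### The job

Secure the culture flask that lies on the shaker: with the outside of a finger push the swinging strap across over the flask until it is fully home against the cam post, then press the raised cam lever all the way down to lock it. Only push: leave the flask lying in its nest, the strap fully home, and the bottle, the jar and the spare flask where they stand.

Things in the scene. Friction and masses are not known exactly. Their poses are not given: they have to be found in the camera images.
- shaker: Fixed white orbital shaker with an aluminium platform, 300 (its x) by 260 (its y) mm; platform top 88 mm above the bench. Origin: centre of its underside, on the bench; z up. Its x points away from the robot, give or take its yaw. A four-corner nest (guides 12 mm high) at the platform's centre holds the flask. All parts of the clamp are described in this frame.
- strap_pivot (a point): Centre of the top of the strap's pivot hub, at (0, -66, 146) mm in the shaker's frame. The strap turns about the vertical line through it.
- strap_mid (a point): Point in the middle of the strap's section, 80 mm from the pivot line and 137 mm above the bench. The strap is a level plain aluminium bar 16 mm wide, 18 mm tall (128 to 146 mm above the bench), reaching 150 mm from the pivot line. It passes 6 mm above the flask (a soft-looking 4 mm pad below it cannot be felt).
- strap (a joint): Strap angle, rad. 0 = fully home: it points along the shaker's +y, across the flask, its end on the seat of the cam post and against its back stop (hard stop). Positive = swung open anticlockwise seen from above; at pi/2 it points along the shaker's -x. Its limit is 1.9; it starts 0.95 to 1.6 open. About 1 N at 80 mm from the pivot moves it and it stays where it is left (light friction, no spring).
- lever_pivot (a point): Axis of the cam lever, at (0, 76, 166) mm in the shaker's frame, on the dark steel cam post (post 12 to 28 mm in x, 63 to 89 mm in y, top 174 mm above the bench). The axis is level, along the shaker's x. A round steel cam of radius 14 mm turns on it above the end of the closed strap.
- lever_pad (a point): Centre of the top face of the black pad at the end of the lever, 78 mm from the lever's axis and 7 mm off the line through the axis. Pad 24 mm wide (shaker x), 32 mm along the lever (62 to 94 mm from the axis), 10 mm thick.
- lever (a joint): Lever angle above level, rad. 0 = all the way down (hard stop): the lever points level along the shaker's +y, outward and away from the flask. Positive = raised; at pi/2 it would stand upright. It starts 0.75 to 1.1 raised, limit 1.2. It takes about 3 N at the pad and stays where it is left.
- flask_center (a point): Centre of the clear culture flask lying in the nest, half-way up: body 110 (x) by 84 (y) by 34 mm, top 122 mm above the bench, with a red screw cap 31 mm in diameter reaching to 92 mm from the centre on the -x side. Loose, about 140 g.
- spare_flask_center (a point): Centre of the body of a like flask standing upright on the bench on its closed end, 150 mm tall with its cap. Bystander, loose.
- amber_bottle_center (a point): Centre of an amber bottle, 64 mm in diameter and 130 mm tall, standing on the bench. Bystander, loose.
- jar_center (a point): Centre of a small white jar, 32 mm in diameter and 50 mm tall, standing on the shaker's platform near its far right corner. Bystander, loose.

How it is judged:
By the outcome, as a careful person would: the job done as asked, in the order asked, and still so for the second after the job is handed in, with the robot touching nothing.
It also fails if it takes over 48 s, if anything falls off the work surface, if the arm or the gripper's body presses on something with over 40 N, if the wrist force passes 120 N, or if a joint passes its speed limit or range.

### The arm

A 6-joint arm with a two-finger parallel gripper is mounted at the origin on the work surface. World frame = base frame: x ahead of the robot, y to its left, z up, the work surface at z = 0. Lengths are in m, angles in rad, forces in N, time in s.
With the tool pointing down it reaches from about 0.425 to 0.95 m from the base axis. Payload 3.5 kg.
Tool frame: the origin (TCP) lies at the very end of the fingers, on their centre line; the grasp point (between the pads) lies 19 mm behind it; z points along the fingers, y is the direction in which the jaws open and shut (so a half turn about z gives the same grasp; the last joint's range is limited). The gripper opens to 85 mm and grips with 20 to 120 N. Pads are 22 mm wide; open, the fingers measure 114 mm over their backs; the gripper's body (76 mm by 85 mm) begins 54 mm behind the grasp point. The pads swing forward as they close: fully open they stand 13 mm farther back than shut.
Start: joints at [1.166, 0.286, 1.577, -0, 1.279, -0.15], TCP at [0.17, 0.653, 0.231] pointing down, gripper open.
Joint ranges: [-2.77, 2.77], [-0.9, 2.22], [0.21, 2.48], [-1.53, 4.67], [0.24, 2.81], [-2.84, 2.84]. Speed limits (rad/s): [2.79, 2.79, 3.14, 3.14, 3.14, 3.14].

### API

Orientations are given as a unit quaternion [x, y, z, w].
In Python, from plant import ctrl, imaging gives the robot as it stands.
- The arm moves only by the shell command python3 -m creep 'ROWS' [OPENING] [FORCE]. ROWS is JSON, one flat list of numbers, 4 for each row, row after row: the shift along the tool's x, y, z in units of 25 mm (1.0 is 25 mm), then the turn about the tool's z in units of 5 degrees (1.0 is 5 degrees). A call has 1 to 20 rows; each row is the pose to reach, as a shift and turn from the pose commanded when the call began, along the tool's axes at that moment; what a row does not reach only later rows make up. A row lasts 1/12 s, in which the tool goes at most 41.7 mm and 7.16 degrees, less where a joint would pass 70% of its speed; a pose out of reach is approached as far as the arm can. A call with a gripper value outside its range is refused whole. OPENING is the closure in counts, from 0 (fully open) to 255 (shut), set as the call begins (- or left out, the last holds). The fingers move at their own pace and stop on an object; FORCE is the grip in N (left out, the last holds). Time passes only in rows, so rows that repeat a pose let the fingers close. It gives the time, the measured TCP pose, the force and the opening at its end, in the units of the state.
- ctrl.get_state(): the state, without advancing time (a new reading comes with each control period).
- imaging.read_camera(name): name is "side" or "top"; returns the picture (480x640x3 uint8, red, green, blue); there is no depth.
- imaging.camera_info(name): a dict with "intrinsics" (3x3 intrinsics, pixels), "origin" and "attitude" of the camera in the world. Camera axes: x right, y down, z forward; pixel columns grow to the right and rows downward; lengths in m; the calibration is good to about 2 mm. A picture is of the moment at which its call begins. camera_info takes no time and is no camera call.
- ctrl.sign_off(): hands the job in, once; it reports no verdict.
Trained networks look in the newest picture that a camera, given by its name, has taken for a name from the list of things; names that differ only in an ending like _2 or _b are one class to them, and where a whole thing is asked for, a point or a joint stands for the part that bears it (a point fixed in the world has none). Each returns a list of dicts, best first, with "p" (0 to 1); they miss things now and then, are a little off and sometimes report something else, mostly with a low value. They report only what shows in the picture. A call takes as long as a camera call.
- imaging.silhouettes(camera, name): "mask" (480x640 bool, what is visible of it) and "uv" ([column, row] in pixels, amid what is visible of it).
The state is a dict: "time": time; "qpos": joint angles; "dq": joint speeds; "joint_efforts": joint torques, N m; "eef_pos": TCP position; "tcp_rot": TCP orientation; "contact_force": force on the tool from outside, world axes, zero at the start; "wrist_torque": the same for the moment, N m; "opening": opening from 0.0 (shut) to 1.0 (fully open).
Only numpy, scipy, OpenCV 4.12 (cv2) and the standard library are available. Lean on these libraries where they do the work, as an engineer would, in place of code of your own. Each camera call takes 0.05 s, during which the arm holds its last target.

## Working session

There is one attempt and no reset: what is moved stays moved. The work goes in short steps, Python scripts to look and compute and a shell command to move; the robot and the scene stay as the last step left them, time stands still between calls to the robot, and variables do not carry over. Pictures are saved under pics/ and viewed, and the job is handed in when it is done.

```bash
mkdir -p pics; ls; python3 - <<'E'
from plant import ctrl, imaging
import cv2,numpy as np
s=ctrl.get_state()
for k,v in s.items(): print(k,np.round(v,4))
for c in("side","top"):
    im=imaging.read_camera(c); cv2.imwrite(f"pics/{c}0.png",im[:,:,::-1])
    i=imaging.camera_info(c); print(c,{k:np.round(v,4).tolist() for k,v in i.items()})
E
```

```text
pics
time 0.0
qpos [ 1.166   0.2872  1.5782  0.      1.2786 -0.15  ]
dq [ 0.0009  0.0007 -0.0012  0.0013  0.0007  0.0012]
joint_efforts [ 5.00000e-04 -4.05996e+01 -2.92622e+01 -2.00000e-04  5.90000e-03
  0.00000e+00]
eef_pos [0.1698 0.6526 0.2299]
tcp_rot [ 1.271e-01  9.919e-01 -1.200e-03 -3.000e-04]
contact_force [-0.3354 -0.2203  0.3969]
wrist_torque [-0.0103  0.02    0.0125]
opening 1.0021
side {'intrinsics': [[509.4344, 0.0, 312.7755], [0.0, 509.4344, 237.753], [0.0, 0.0, 1.0]], 'origin': [0.3063, -0.7149, 0.8859], 'attitude': [0.9053, -0.1968, 0.0695, -0.3699]}
top {'intrinsics': [[514.5504, 0.0, 323.5451], [0.0, 514.5504, 245.4346], [0.0, 0.0, 1.0]], 'origin': [0.4064, -0.0368, 1.3822], 'attitude': [0.7127, -0.6968, 0.0507, -0.0627]}
```

View pics/side0.png

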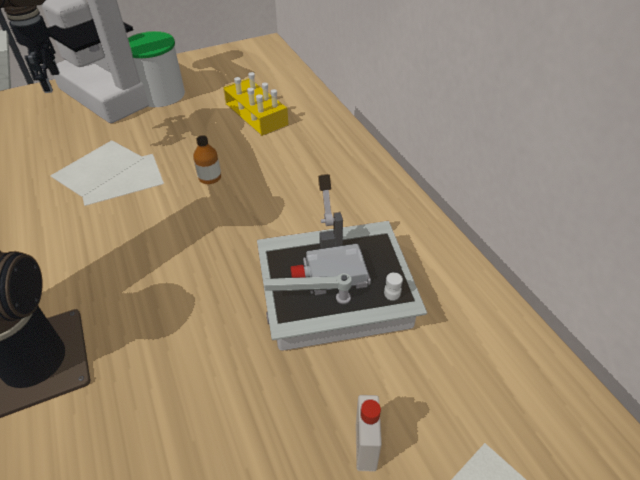

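View pics/top0.png

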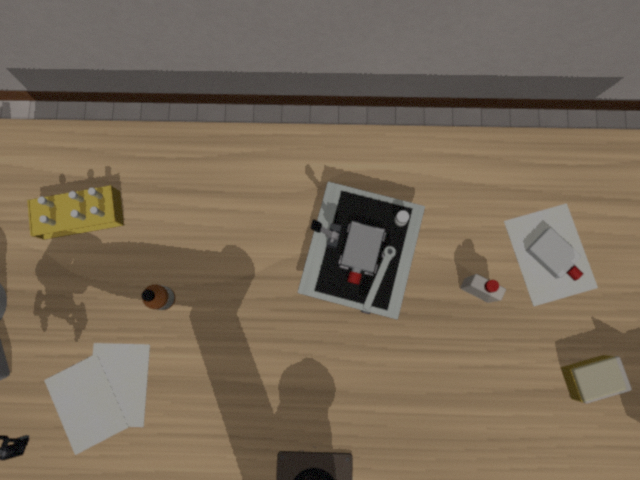

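The side view shows the strap hub near (344,282) with the strap to (265,283). The raised lever's pad is at (325,182) and the jar at (393,287). In the top view the hub is at (389,252), the strap tip at (367,310), the pad at (317,226) and the jar at (402,217).

```bash
cat > h.py <<'E'
from plant import ctrl, imaging
import cv2,numpy as np
from scipy.spatial.transform import Rotation as R
from scipy.optimize import least_squares
I={c:imaging.camera_info(c) for c in("side","top")}
def proj(c,P):
    i=I[c]; p=(np.atleast_2d(P)-i["origin"])@R.from_quat(i["attitude"]).as_matrix()
    q=p@np.array(i["intrinsics"]).T; return q[:,:2]/q[:,2:]
def atz(c,uv,z):
    i=I[c]; d=R.from_quat(i["attitude"]).as_matrix()@np.linalg.inv(i["intrinsics"])@np.array([uv[0],uv[1],1.])
    o=np.array(i["origin"]); return o+d*(z-o[2])/d[2]
def tri(uvs):
    A=[];b=[]
    for c,uv in uvs.items():
        i=I[c]; d=R.from_quat(i["attitude"]).as_matrix()@np.linalg.inv(i["intrinsics"])@np.array([uv[0],uv[1],1.]); d/=np.linalg.norm(d)
        M=np.eye(3)-np.outer(d,d); A.append(M); b.append(M@i["origin"])
    A=np.vstack(A);b=np.hstack(b); x,r,_,_=np.linalg.lstsq(A,b,rcond=None); return x,r**.5
E
python3 - <<'E'
from h import *
ims={c:cv2.imread(f"pics/{c}0.png") for c in I}
out={}
for c in I:
    for n in ["shaker","strap","strap_mid","strap_pivot","lever","lever_pad","flask_center","spare_flask_center","amber_bottle_center","jar_center"]:
        try: r=imaging.silhouettes(c,n)
        except Exception as e: print(c,n,e); continue
        for k in r[:2]:
            m=np.array(k["mask"]); ys,xs=np.nonzero(m); print(c,n,round(k["p"],2),np.round(k["uv"],1),m.sum(),xs.min(),xs.max(),ys.min(),ys.max())
        if r: out[c+"_"+n]=r[0]["mask"]
np.savez("m.npz",**out)
print(imaging and ctrl.get_state()["time"])
for c,(x,y,w) in {"top":(280,170,160),"side":(240,160,200)}.items():
    cv2.imwrite(f"pics/{c}0z.png",cv2.resize(ims[c][y:y+int(w*1)-0,x:x+w],(600,600),interpolation=cv2.INTER_CUBIC))
E
```

```text
side shaker 0.58 [332.3 289.9] 14574 257 426 174 349
side shaker 0.31 [309.2 284.1] 1174 263 350 273 290
side strap 0.7 [309.2 285. ] 1097 264 350 273 290
side strap_mid 0.62 [308.  283.6] 1104 264 350 273 290
side strap_pivot 0.75 [332.7 287.5] 14708 256 426 174 349
side lever 0.81 [325.3 193.7] 419 318 332 174 225
side lever 0.35 [306.  282.5] 1038 264 350 274 290
side lever_pad 0.89 [326.4 195.9] 399 318 332 174 225
side flask_center 0.76 [332.3 261.8] 2066 290 367 244 284
side spare_flask_center 0.88 [367.  431.5] 1798 355 381 395 470
side amber_bottle_center 0.73 [204.2 160.8] 978 194 221 135 183
side jar_center 0.92 [393.7 288.3] 385 384 401 273 299
top shaker 0.8 [377.3 253.7] 10333 298 424 182 319
top strap 0.71 [379.1 273.3] 508 363 395 247 309
top strap 0.18 [155.3 295.7] 768 141 174 284 310
top strap_mid 0.88 [379.2 276.5] 490 363 394 247 309
top strap_pivot 0.96 [377.4 252.3] 10213 298 424 182 318
top lever 0.51 [321.3 232.5] 215 311 338 220 239
top lever_pad 0.62 [319.3 232.1] 232 310 338 219 239
top flask_center 0.61 [318.6 231.2] 214 311 337 219 238
top flask_center 0.58 [361.7 248.7] 1670 342 383 222 283
top spare_flask_center 0.56 [482.9 290.2] 793 461 504 274 302
top amber_bottle_center 0.93 [157.9 295.5] 673 142 174 285 309
top jar_center 0.53 [401.5 219.6] 153 395 408 211 225
1.1
```

View pics/top0z.png

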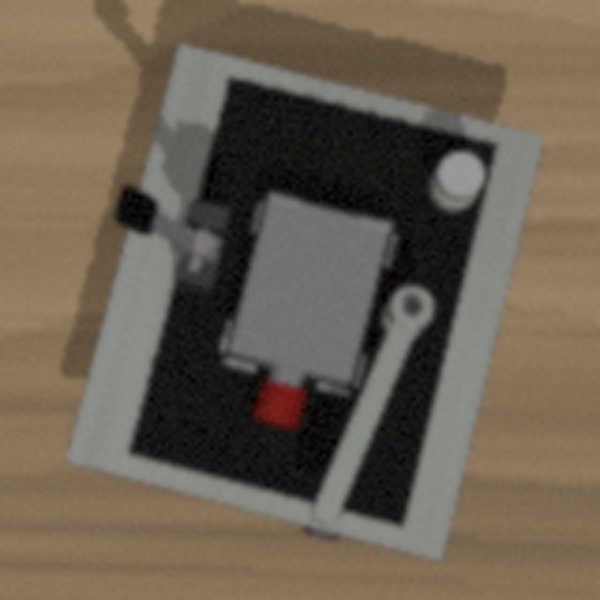

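View pics/side0z.png

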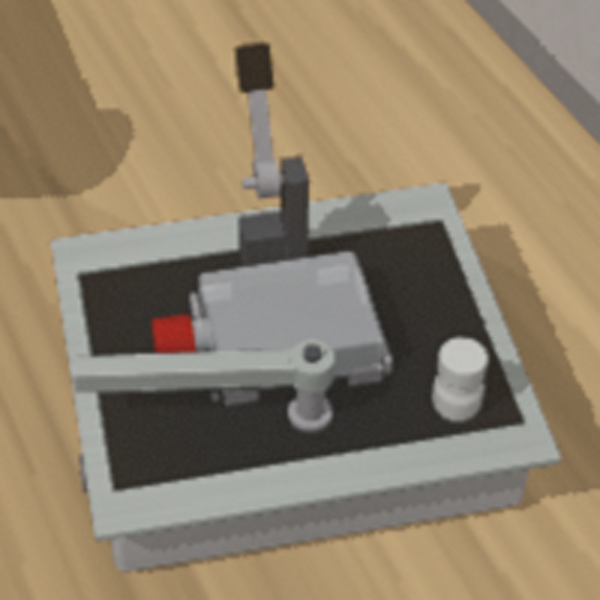

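The zooms show the platform corners, the hub, the strap tip and the pad clearly. I'll fit the shaker pose to these.

```bash
cat > fit.py <<'E'
from h import *
def ref(c,x,y): 
    s,ox,oy=((3.75,280,170) if c=="top" else (3,240,160)); return np.array([(x+.5)/s-.5+ox,(y+.5)/s-.5+oy])
# shaker corners: far-left, far-right, near-right, near-left
C=np.array([[.15,.13,.088],[.15,-.13,.088],[-.15,-.13,.088],[-.15,.13,.088],[0,-.066,.146]])
px={"top":[(180,44),(543,135),(443,558),(70,462),(410,304)],"side":[(448,184),(558,461),(97,533),(52,240),(313,352)]}
px={c:np.array([ref(c,*p) for p in v]) for c,v in px.items()}
def W(p,P):
    c,s=np.cos(p[2]),np.sin(p[2]); P=np.atleast_2d(P); return np.c_[p[0]+c*P[:,0]-s*P[:,1],p[1]+s*P[:,0]+c*P[:,1],P[:,2]]
def strap(a,r=.15,z=.137,w=0): # dir +y rotated ccw by a
    return np.array([-r*np.sin(a)+w*np.cos(a), -.066+r*np.cos(a)+w*np.sin(a), z])
def lev(a,r=.078,h=.007,x=0): return np.array([x,.076+r*np.cos(a)-h*np.sin(a),.166+r*np.sin(a)+h*np.cos(a)])
E
python3 - <<'E'
from fit import *
for cs in (["top"],["side"],["top","side"]):
    f=lambda p:np.hstack([(proj(c,W(p,C))-px[c]).ravel() for c in cs])
    r=least_squares(f,[.6,-.1,-.2],loss="soft_l1"); print(cs,np.round(r.x,4),np.round(f(r.x),1))
p=r.x; np.save("p.npy",p)
z=np.load("m.npz")
# strap angle: tip end centre, lever pad centre
tip={"top":ref("top",327,522),"side":ref("side",77,364)}
pad={"top":ref("top",136,209),"side":ref("side",254,66)}
print(tri(tip),tri(pad))
f=lambda a:np.hstack([(proj(c,W(p,strap(a[0],.15,.146 if c=="top" else .146)))-tip[c]).ravel() for c in I]); 
r=least_squares(f,[1.5]);print("strap",r.x,f(r.x))
f=lambda a:np.hstack([(proj(c,W(p,lev(a[0],.078,.002)))-pad[c]).ravel() for c in I]); 
q=least_squares(f,[.9]);print("lev",q.x,f(q.x))
import json
for n,P in dict(hub=[0,-.066,.146],tip=strap(r.x[0]),mid=strap(r.x[0],.08),pad=lev(q.x[0]),pad0=lev(0),lp=[0,.076,.166]).items(): print(n,np.round(W(p,P)[0],4))
print("jar",tri({"top":[401.5,219],"side":[393.7,287]}),"spare",tri({"top":[491,286],"side":[371,411]}))
print(atz("top",(157,296),.1))
for c in I:
    im=cv2.imread(f"pics/{c}0.png")
    for P in [*C,strap(r.x[0]),strap(r.x[0],.08),lev(q.x[0]),[0,.076,.166]]:
        u=proj(c,W(p,P))[0]; cv2.circle(im,(int(u[0]*16),int(u[1]*16)),16,(0,0,255),-1,shift=4)
    x,y,w=(280,170,160) if c=="top" else (240,160,200)
    cv2.imwrite(f"pics/{c}1.png",cv2.resize(im[y:y+w,x:x+w],(400,400)))
a,b=[cv2.imread(f"pics/{c}1.png") for c in I]; cv2.imwrite("pics/chk.png",np.hstack([a,b]))
E
```

```text
['top'] [ 0.6104 -0.1095 -0.2297] [-0.6 -0.5  0.4 -0.7  0.4  0.5 -1.1 -0.1  0.6  0.6]
['side'] [ 0.6108 -0.1116 -0.2441] [ 0.4 -1.2  1.8 -0.7 -1.2  0.6 -0.2 -1.3 -0.2  2.3]
['top', 'side'] [ 0.6109 -0.1103 -0.2361] [ 0.1 -0.9  1.  -0.5  0.2  0.5 -1.1 -0.7  0.9  0.6 -0.4 -1.9  1.8 -1.8
 -0.7  0.5 -0.8 -1.3 -0.2  1.7]
(array([ 0.45713535, -0.12010451,  0.14987683]), array([0.00248871])) (array([0.63833736, 0.00363518, 0.2328088 ]), array([7.02955754e-05]))
strap [1.42175052] [-1.44172024  0.87356874 -0.81888399 -0.41348325]
lev [0.9881519] [-0.02760895  0.19622141 -0.02909393  0.01298091]
hub [ 0.5955 -0.1744  0.146 ]
tip [ 0.4565 -0.1181  0.137 ]
mid [ 0.5214 -0.1444  0.137 ]
pad [ 6.374e-01 -3.000e-04  2.350e-01]
pad0 [0.647  0.0395 0.173 ]
lp [ 0.6287 -0.0364  0.166 ]
jar (array([ 0.68534089, -0.20782782,  0.11103397]), array([0.00244584])) spare (array([ 0.51887717, -0.41989133,  0.13457772]), array([0.00170407]))
[0.47705264 0.40051635 0.1       ]
```

View pics/chk.png

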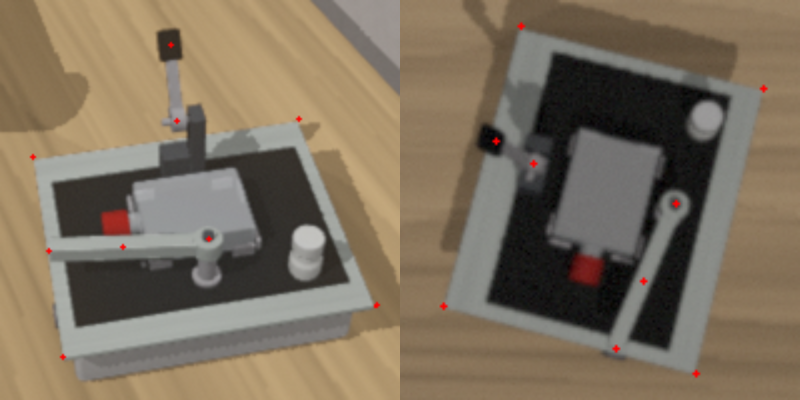

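The overlay fits within about 2 px. The shaker is at (0.611, -0.110), yaw -0.236, with the strap at about 1.42 and the lever at about 0.99. The tool's y is already close to the shaker's y. Next I'll work out the approach and sweep.

```bash
cat > go.py <<'E'
from fit import *
p=np.load("p.npy")
def units(targets):  # shaker-frame xyz targets -> tool units
    s=ctrl.get_state(); M=R.from_quat(s["tcp_rot"]).as_matrix()
    for n,P in targets: 
        w=W(p,P)[0]; print(n,"world",np.round(w,3),"units",np.round((w-s["eef_pos"])@M/.025,2))
def now():
    s=ctrl.get_state(); e=np.array(s["eef_pos"]); c,q=np.cos(p[2]),np.sin(p[2]); d=e-[p[0],p[1],0]
    M=R.from_quat(s["tcp_rot"]).as_matrix()
    print("t",round(s["time"],2),"shakerframe mm",np.round([1e3*(c*d[0]+q*d[1]),1e3*(-q*d[0]+c*d[1]),1e3*e[2]],1),"F",np.round(s["contact_force"],1),"toolyaw-y deg",np.round(np.degrees(np.arctan2(M[1,1],M[0,1])-p[2])-90,2),"open",s["opening"],"r",round(np.hypot(*e[:2]),3))
def F(a,r,gap=0):
    n=np.array([np.cos(a),np.sin(a)]);s=np.array([-np.sin(a),np.cos(a)])
    return np.array([0,-.066])+r*s+n*(-.008-.011*np.cos(a)-.0145*np.sin(a)-gap)
E
python3 - <<'E'
from go import *
now()
w=lambda a:np.array(a)
s=ctrl.get_state();M=R.from_quat(s["tcp_rot"]).as_matrix()
for t in ([.45,.35,.29],[.55,.1,.31]): print(t,np.round((w(t)-s["eef_pos"])@M/.025,2), np.hypot(*t[:2]))
units([("above",[*F(1.42,.1,.03),.29]),("low",[*F(1.42,.1,.03),.134])])
E
```

```text
t 1.1 shakerframe mm [-607.2  639.2  231.3] F [0.1 0.6 0.2] toolyaw-y deg -1.07 open 0.9989271002149113 r 0.675
[0.45, 0.35, 0.29] [-13.89  -8.91  -2.35] 0.570087712549569
[0.55, 0.1, 0.31] [-20.28 -17.58  -3.15] 0.5590169943749475
above world [ 0.483 -0.187  0.29 ] units [-20.56 -29.36  -2.35]
low world [ 0.483 -0.187  0.134] units [-20.56 -29.36   3.89]
```

```bash
python3 -m creep '[-13.9,-8.9,-2.8,-0.2,-13.9,-8.9,-2.8,-0.2,-13.9,-8.9,-2.8,-0.2,-13.9,-8.9,-2.8,-0.2,-13.9,-8.9,-2.8,-0.2,-13.9,-8.9,-2.8,-0.2,-13.9,-8.9,-2.8,-0.2,-13.9,-8.9,-2.8,-0.2,-13.9,-8.9,-2.8,-0.2,-13.9,-8.9,-2.8,-0.2,-13.9,-8.9,-2.8,-0.2,-13.9,-8.9,-2.8,-0.2]' 255 20
python3 - <<'E'
from go import *
now(); units([("above",[*F(1.42,.1,.03),.3])])
E
```

```text
time: 2.1
eef_pos: [0.452, 0.3487, 0.3021]
tcp_rot: [0.121, 0.993, 0.0, 0.001]
contact_force: [-0.9, 0.5, -0.3]
opening: 0.001
t 2.1 shakerframe mm [-261.9  409.   302.1] F [-0.9  0.5 -0.3] toolyaw-y deg -0.32 open 0.0008412728675730826 r 0.571
above world [ 0.483 -0.187  0.3  ] units [ -6.31 -20.5    0.07]
```

```bash
python3 -m creep '[-6.3,-20.5,0,0,-6.3,-20.5,0,0,-6.3,-20.5,0,0,-6.3,-20.5,0,0,-6.3,-20.5,0,0,-6.3,-20.5,0,0,-6.3,-20.5,0,0,-6.3,-20.5,0,0,-6.3,-20.5,0,0,-6.3,-20.5,0,0,-6.3,-20.5,0,0,-6.3,-20.5,0,0,-6.3,-20.5,0,0,-6.3,-20.5,0,0,-6.3,-20.5,0,0]'
python3 - <<'E'
from go import *
now(); units([("low",[*F(1.42,.1,.03),.134])])
for c in I: cv2.imwrite(f"pics/{c}2.png",imaging.read_camera(c)[:,:,::-1])
a=cv2.imread("pics/top2.png")[150:350,260:460]; b=cv2.imread("pics/side2.png")[130:380,200:450]
cv2.imwrite("pics/c2.png",np.hstack([cv2.resize(a,(400,400)),cv2.resize(b,(400,400))]))
E
```

```text
time: 3.35
eef_pos: [0.4829, -0.185, 0.3006]
tcp_rot: [0.119, 0.993, 0.001, -0.001]
contact_force: [0.8, 0.1, -0.4]
opening: 0.002
t 3.35 shakerframe mm [-107.  -102.6  300.6] F [ 0.8  0.1 -0.4] toolyaw-y deg -0.16 open 0.002410353357667652 r 0.517
low world [ 0.483 -0.187  0.134] units [-0.01 -0.08  6.66]
```

View pics/c2.png

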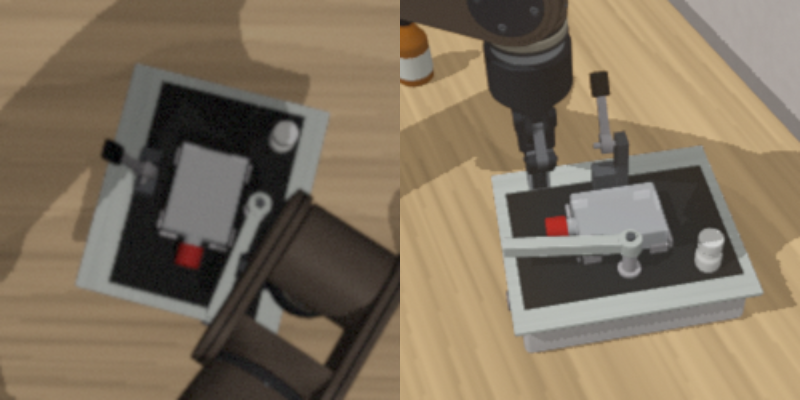

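The gripper hangs above and to the right of the strap, and nothing has moved. Now I'll descend beside the strap.

```bash
python3 -m creep '[0,0,1.5,0,0,0,3,0,0,0,4.5,0,0,0,5.6,0,0,0,6.3,0,0,0,6.6,0,0,0,6.6,0,0,0,6.6,0]'
python3 - <<'E'
from go import *
now()
T=[]
for a in (1.42,1.3,1.15,1.0,.85,.7,.55,.4,.25,.15,.08,.03,0): T.append((a,[*F(a,.095),.134]))
units(T)
E
```

```text
time: 4.12
eef_pos: [0.4836, -0.184, 0.1373]
tcp_rot: [0.117, 0.993, -0.0, 0.001]
contact_force: [0.3, -0.5, 0.2]
opening: 0.001
t 4.12 shakerframe mm [-106.5 -101.5  137.3] F [ 0.3 -0.5  0.2] toolyaw-y deg 0.04 open 0.0014745699670900574 r 0.517
1.42 world [ 0.498 -0.161  0.134] units [-0.36  1.04  0.13]
1.3 world [ 0.5   -0.15   0.134] units [-0.33  1.47  0.13]
1.15 world [ 0.505 -0.137  0.134] units [-0.37  2.03  0.13]
1.0 world [ 0.511 -0.124  0.134] units [-0.5   2.59  0.13]
0.85 world [ 0.519 -0.112  0.134] units [-0.72  3.14  0.13]
0.7 world [ 0.53  -0.101  0.134] units [-1.03  3.66  0.13]
0.55 world [ 0.542 -0.092  0.134] units [-1.43  4.14  0.13]
0.4 world [ 0.557 -0.085  0.134] units [-1.91  4.55  0.13]
0.25 world [ 0.572 -0.08   0.134] units [-2.46  4.88  0.13]
0.15 world [ 0.583 -0.078  0.134] units [-2.87  5.05  0.13]
0.08 world [ 0.59  -0.077  0.134] units [-3.16  5.14  0.13]
0.03 world [ 0.596 -0.077  0.134] units [-3.37  5.19  0.13]
0 world [ 0.599 -0.078  0.134] units [-3.51  5.22  0.13]
```

```bash
python3 -m creep '[-0.3,0.4,0.15,0,-0.36,0.8,0.15,0,-0.36,1.05,0.15,0,-0.34,1.3,0.15,0,-0.34,1.5,0.15,0,-0.35,1.75,0.15,0,-0.37,2.0,0.15,0,-0.43,2.3,0.15,0,-0.5,2.6,0.15,0,-0.6,2.87,0.15,0,-0.72,3.14,0.15,0,-0.87,3.4,0.15,0,-1.03,3.66,0.15,0,-1.22,3.9,0.15,0,-1.43,4.14,0.15,0,-1.43,4.14,0.15,0]'
python3 - <<'E'
from go import *
now()
units([(a,[*F(a,.095),.134]) for a in (.55,.4,.25,.15,.08,.03,0)])
for c in I: cv2.imwrite(f"pics/{c}3.png",imaging.read_camera(c)[:,:,::-1])
a=cv2.imread("pics/top3.png")[150:350,260:460]; b=cv2.imread("pics/side3.png")[130:380,200:450]
cv2.imwrite("pics/c3.png",np.hstack([cv2.resize(a,(400,400)),cv2.resize(b,(400,400))]))
E
```

```text
time: 5.45
eef_pos: [0.543, -0.0916, 0.1325]
tcp_rot: [0.118, 0.993, 0.001, 0.0]
contact_force: [0.4, -0.5, 0.6]
opening: 0.001
t 5.45 shakerframe mm [-70.4   2.3 132.5] F [ 0.4 -0.5  0.6] toolyaw-y deg -0.03 open 0.0007693692121637412 r 0.551
0.55 world [ 0.542 -0.092  0.134] units [ 0.02 -0.01 -0.06]
0.4 world [ 0.557 -0.085  0.134] units [-0.46  0.4  -0.06]
0.25 world [ 0.572 -0.08   0.134] units [-1.01  0.73 -0.06]
0.15 world [ 0.583 -0.078  0.134] units [-1.42  0.9  -0.06]
0.08 world [ 0.59  -0.077  0.134] units [-1.71  0.99 -0.06]
0.03 world [ 0.596 -0.077  0.134] units [-1.92  1.04 -0.06]
0 world [ 0.599 -0.078  0.134] units [-2.06  1.07 -0.06]
```

View pics/c3.png

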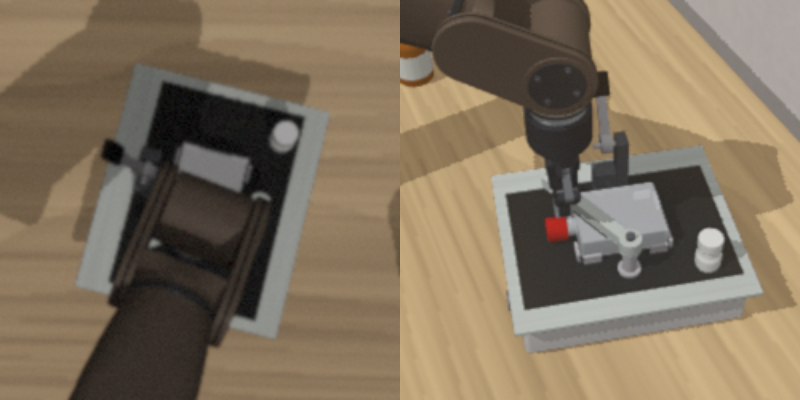

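The strap has swung to about 0.6 over the flask, and the flask, lever and jar have not moved. I'll continue the sweep.

```bash
python3 -m creep '[-0.22,0.2,0,0,-0.45,0.38,0,0,-0.72,0.52,0,0,-1.0,0.62,0,0,-1.2,0.65,0,0,-1.4,0.68,0,0,-1.56,0.7,0,0,-1.7,0.7,0,0,-1.8,0.7,0,0,-1.9,0.7,0,0,-1.95,0.7,0,0,-1.95,0.7,0,0]'
python3 - <<'E'
from go import *
now()
for c in I: cv2.imwrite(f"pics/{c}4.png",imaging.read_camera(c)[:,:,::-1])
a=cv2.imread("pics/top4.png")[150:350,260:460]; b=cv2.imread("pics/side4.png")[130:380,200:450]
cv2.imwrite("pics/c4.png",np.hstack([cv2.resize(a,(400,400)),cv2.resize(b,(400,400))]))
E
```

```text
time: 6.55
eef_pos: [0.5939, -0.0875, 0.1327]
tcp_rot: [0.118, 0.993, -0.0, 0.0]
contact_force: [0.2, 0.0, 0.0]
opening: -0.003
t 6.55 shakerframe mm [-21.9  18.2 132.7] F [0.2 0.  0. ] toolyaw-y deg -0.08 open -0.0027176482254276774 r 0.6
```

View pics/c4.png

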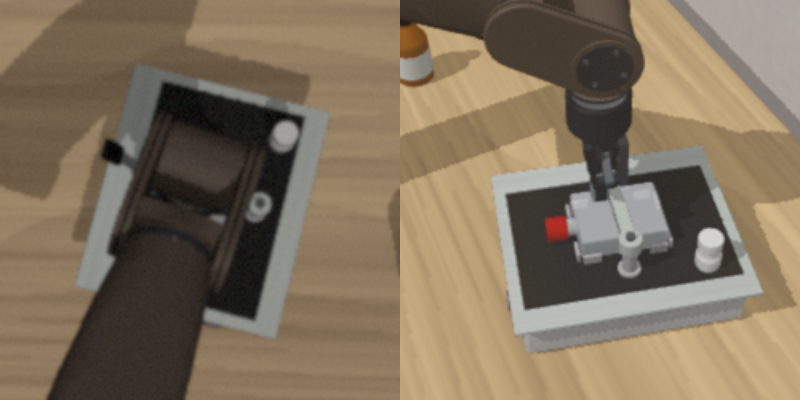

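The strap lies nearly across the flask. I'll creep forward until the force shows the hard stop.

```bash
python3 -m creep '[-0.05,0,0,0,-0.1,0,0,0,-0.12,0,0,0,-0.14,0,0,0,-0.14,0,0,0]'; python3 -m creep '[-0.03,0,0,0,-0.06,0,0,0,-0.06,0,0,0]'; python3 - <<'E'
from go import *
now()
E
```

```text
time: 7.07
eef_pos: [0.5954, -0.0877, 0.1328]
tcp_rot: [0.118, 0.993, 0.0, -0.002]
contact_force: [-6.5, 2.5, 5.0]
opening: -0.004
time: 7.32
eef_pos: [0.5955, -0.0877, 0.1328]
tcp_rot: [0.118, 0.993, 0.0, -0.005]
contact_force: [-11.0, 2.9, 8.4]
opening: 0.002
t 7.32 shakerframe mm [-20.3  18.3 132.8] F [-11.    2.9   8.4] toolyaw-y deg -0.04 open 0.002455430568241189 r 0.602
```

Force rises without motion at x = -20 mm (expected -19), which is the hard stop. I'll back off, rise, and look.

```bash
python3 -m creep '[0.3,0,0,0,0.8,0,0,0,1.5,0,0,0,2.2,0,-1,0,3.5,0,-2.4,0,4.5,0,-3.8,0,5.5,0,-5,0,6.5,0,-6,0,7,0,-6.5,0,7,0,-6.5,0,7,0,-6.5,0]'
python3 - <<'E'
from go import *
now()
for c in I: cv2.imwrite(f"pics/{c}5.png",imaging.read_camera(c)[:,:,::-1])
a=cv2.imread("pics/top5.png")[170:330,280:440]; b=cv2.imread("pics/side5.png")[160:360,240:440]
cv2.imwrite("pics/c5.png",np.hstack([cv2.resize(a,(400,400)),cv2.resize(b,(400,400))]))
for c in I:
    for k in imaging.silhouettes(c,"strap")[:1]: print(c,k["p"],k["uv"])
    print([np.round(proj(c,W(p,strap(a,.08)))[0],1) for a in (0,.05,.1)])
    print(np.round(proj(c,W(p,[strap(0,.15,.146,w) for w in(-.008,.008)])),1))
E
```

```text
time: 8.23
eef_pos: [0.4288, -0.0473, 0.296]
tcp_rot: [0.118, 0.993, -0.0, 0.002]
contact_force: [-0.0, 0.3, -0.6]
opening: 0.002
t 8.23 shakerframe mm [-191.9   18.6  296. ] F [-0.   0.3 -0.6] toolyaw-y deg -0.07 open 0.002471498636735727 r 0.431
side 0.87 [332.5, 261.3]
[array([334.7, 251.2]), array([332.8, 251.6]), array([330.9, 252. ])]
[[323.9 224.6]
 [331.4 223.5]]
top 0.91 [367.7, 246.1]
[array([357.7, 243.6]), array([357.3, 245.2]), array([357.1, 246.7])]
[[329.2 238.9]
 [330.9 232.7]]
```

View pics/c5.png

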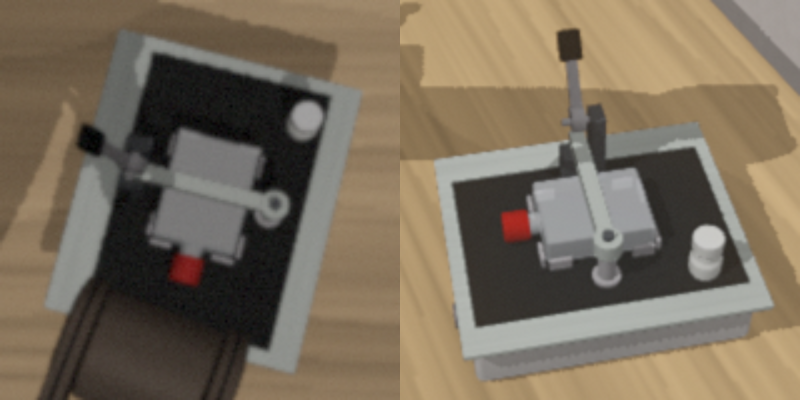

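```bash
python3 - <<'E'
from go import *
for c in ("top","side"):
    m=np.array(imaging.silhouettes(c,"strap")[0]["mask"]).astype(np.uint8)
    ys,xs=np.nonzero(m)
    g=cv2.imread(f"pics/{c}5.png")
    for r in [None]:
        vx,vy,x0,y0=cv2.fitLine(np.c_[xs,ys].astype(np.float32),cv2.DIST_HUBER,0,.01,.01).ravel()
    best=[]
    for a in (-.05,-.02,0,.02,.05,.08):
        # iou with rendered bar (all box corners hull)
        B=[strap(a,r,z,w) for r in(0,.15) for z in(.128,.146) for w in(-.008,.008)]
        h=cv2.convexHull(proj(c,W(p,B)).astype(np.float32)); r=np.zeros((480,640),np.uint8); cv2.fillConvexPoly(r,np.round(h*16).astype(np.int32),1,shift=4)
        q=proj(c,W(p,[strap(a,0,.146),strap(a,.15,.146)])); d=q[1]-q[0]
        best.append((a,round((m&r).sum()/(m|r).sum(),3),round(np.degrees(np.arctan2(d[1],d[0]))%180,2)))
    print(c,m.sum(),"line deg",np.degrees(np.arctan2(vy,vx))%180,best)
units([("padnow",[0,*lev(.99)[1:]]),("pad0",lev(0))])
E
```

```text
top 463 line deg 14.176684 [(-0.05, np.float64(0.526), np.float64(17.32)), (-0.02, np.float64(0.635), np.float64(15.64)), (0, np.float64(0.695), np.float64(14.51)), (0.02, np.float64(0.694), np.float64(13.39)), (0.05, np.float64(0.642), np.float64(11.71)), (0.08, np.float64(0.554), np.float64(10.02))]
side 660 line deg 73.80527 [(-0.05, np.float64(0.58), np.float64(77.06)), (-0.02, np.float64(0.724), np.float64(74.9)), (0, np.float64(0.761), np.float64(73.48)), (0.02, np.float64(0.746), np.float64(72.06)), (0.05, np.float64(0.654), np.float64(69.96)), (0.08, np.float64(0.545), np.float64(67.88))]
padnow world [ 0.637 -0.     0.235] units [-7.7   3.78  2.31]
pad0 world [0.647 0.039 0.173] units [-7.7   5.43  4.79]
```

The strap reads 0.00 ±0.01 in both views, so it is home. Now the lever: I'll use the outer lower edge of the closed fingers and follow the pad's arc.

```bash
cat >> go.py <<'E'
def L(a,r,gap=0):
    u=np.array([np.cos(a),np.sin(a)]);n=np.array([-np.sin(a),np.cos(a)])
    q=np.array([.076,.166])+r*u+(.007+gap)*n
    return np.array([0,q[0]-.0145,q[1]])
E
python3 - <<'E'
from go import *
P=L(.99,.077,.02);print(P)
units([("hi",[0,P[1],.3]),("ap",P)])
E
```

```text
[0.         0.08117642 0.24518863]
hi world [ 0.63  -0.031  0.3  ] units [-7.69  2.51 -0.29]
ap world [ 0.63  -0.031  0.245] units [-7.7   2.51  1.9 ]
```

```bash
python3 -m creep '[-1.5,0.5,-0.4,0,-3,1,-0.4,0,-4.5,1.5,-0.4,0,-5.8,2,-0.4,0,-6.8,2.3,-0.4,0,-7.5,2.5,-0.4,0,-7.7,2.5,-0.4,0,-7.7,2.5,-0.2,0,-7.7,2.5,0.5,0,-7.7,2.5,1.2,0,-7.7,2.5,1.5,0,-7.7,2.5,1.5,0,-7.7,2.5,1.5,0]'
python3 - <<'E'
from go import *
now()
for c in I: cv2.imwrite(f"pics/{c}6.png",imaging.read_camera(c)[:,:,::-1])
a=cv2.imread("pics/top6.png")[170:330,260:420]; b=cv2.imread("pics/side6.png")[110:310,220:420]
cv2.imwrite("pics/c6.png",np.hstack([cv2.resize(a,(400,400)),cv2.resize(b,(400,400))]))
units([(a,L(a,r)) for a,r in ((.99,.077),(.85,.078),(.7,.079),(.55,.08),(.4,.082),(.25,.085),(.12,.087),(.05,.088),(0,.089))])
E
```

```text
time: 9.62
eef_pos: [0.6293, -0.0317, 0.2572]
tcp_rot: [0.119, 0.993, 0.0, -0.001]
contact_force: [0.3, 0.0, 0.5]
opening: -0.0
t 9.62 shakerframe mm [ -0.6  80.6 257.2] F [0.3 0.  0.5] toolyaw-y deg -0.09 open -0.00045612736598707075 r 0.63
0.99 world [ 0.634 -0.015  0.234] units [0.02 0.69 0.99]
0.85 world [ 0.636 -0.006  0.229] units [0.02 1.08 1.19]
0.7 world [0.638 0.004 0.222] units [0.02 1.47 1.47]
0.55 world [0.64  0.012 0.214] units [0.02 1.81 1.81]
0.4 world [0.642 0.02  0.204] units [0.03 2.14 2.19]
0.25 world [0.644 0.028 0.194] units [0.03 2.45 2.61]
0.12 world [0.645 0.033 0.183] units [0.03 2.65 3.03]
0.05 world [0.646 0.035 0.177] units [0.03 2.73 3.27]
0 world [0.646 0.036 0.173] units [0.03 2.79 3.44]
```

View pics/c6.png

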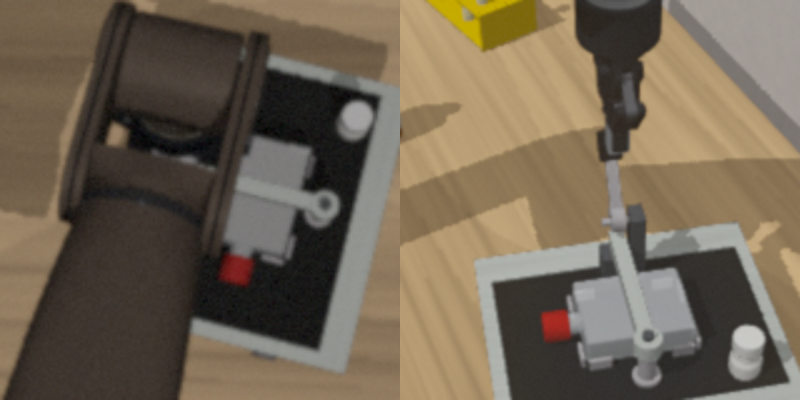

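The fingertip stands just inside the pad, with no contact yet. Now I'll push along the arc.

```bash
python3 -m creep '[0,0.2,0.8,0,0,0.5,1.0,0,0,0.7,1.0,0,0,0.88,1.1,0,0,1.08,1.2,0,0,1.28,1.33,0,0,1.47,1.47,0,0,1.65,1.64,0,0,1.81,1.81,0,0,1.98,2.0,0,0,2.14,2.2,0,0,2.3,2.4,0,0,2.45,2.6,0,0,2.45,2.6,0]'
python3 - <<'E'
from go import *
now()
for c in I: cv2.imwrite(f"pics/{c}7.png",imaging.read_camera(c)[:,:,::-1])
a=cv2.imread("pics/top7.png")[170:330,260:420]; b=cv2.imread("pics/side7.png")[110:310,220:420]
cv2.imwrite("pics/c7.png",np.hstack([cv2.resize(a,(400,400)),cv2.resize(b,(400,400))]))
units([(a,L(a,r)) for a,r in ((.25,.085),(.12,.087),(.05,.088),(0,.089))])
E
```

```text
time: 10.88
eef_pos: [0.6445, 0.0289, 0.1911]
tcp_rot: [0.118, 0.993, 0.001, -0.0]
contact_force: [-0.5, 0.3, -0.6]
opening: -0.002
t 10.88 shakerframe mm [1.000e-01 1.432e+02 1.911e+02] F [-0.5  0.3 -0.6] toolyaw-y deg -0.06 open -0.002017912927768325 r 0.645
0.25 world [0.644 0.028 0.194] units [-0.   -0.04 -0.08]
0.12 world [0.645 0.033 0.183] units [-0.    0.16  0.34]
0.05 world [0.646 0.035 0.177] units [-0.    0.24  0.58]
0 world [0.646 0.036 0.173] units [-0.    0.3   0.75]
```

View pics/c7.png

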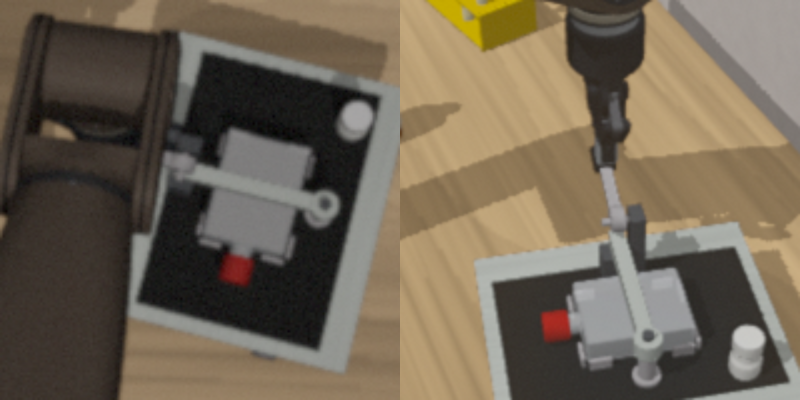

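The lever is coming down with the finger, and the strap and flask are still. I'll finish the press.

```bash
python3 -m creep '[0,0.08,0.15,0,0,0.16,0.32,0,0,0.22,0.48,0,0,0.28,0.6,0,0,0.3,0.7,0,0,0.3,0.75,0,0,0.3,0.75,0]'; python3 - <<'E'
from go import *
now()
E
```

```text
time: 11.57
eef_pos: [0.6462, 0.0355, 0.1734]
tcp_rot: [0.119, 0.993, 0.0, -0.0]
contact_force: [0.0, -0.5, 0.7]
opening: -0.002
t 11.57 shakerframe mm [  0.2 150.  173.4] F [ 0.  -0.5  0.7] toolyaw-y deg -0.09 open -0.002152150874015995 r 0.647
```

```bash
python3 -m creep '[0,0,0.05,0,0,0,0.1,0,0,0,0.1,0]';python3 -m creep '[0,0,0.05,0,0,0,0.1,0,0,0,0.1,0]'; python3 - <<'E'
from go import *
now()
E
```

```text
time: 11.82
eef_pos: [0.6463, 0.0356, 0.1729]
tcp_rot: [0.118, 0.993, 0.0, 0.0]
contact_force: [-2.3, -0.1, 6.9]
opening: -0.002
time: 12.07
eef_pos: [0.6464, 0.0356, 0.1727]
tcp_rot: [0.118, 0.993, 0.0, 0.0]
contact_force: [-6.7, 0.1, 12.4]
opening: -0.001
t 12.07 shakerframe mm [  0.3 150.1 172.7] F [-6.7  0.1 12.4] toolyaw-y deg -0.05 open -0.0014529123940831704 r 0.647
```

The pad top is at 172.7 mm (173 means all the way down) and the force is building. One more firm press, then I'll lift clear and look.

```bash
python3 -m creep '[0,0,0.08,0,0,0,0.15,0,0,0,0.15,0]'; python3 -m creep '[0,0,-0.6,0,0,0,-1.8,0,0,0,-3,0,0,0,-4.5,0,0,2,-5,0,0,3.5,-5,0,0,5,-5,0,0,6.5,-5,0,0,8,-5,0,0,9,-5,0,0,9,-5,0,0,9,-5,0,0,9,-5,0]'
python3 - <<'E'
from go import *
now()
for c in I: cv2.imwrite(f"pics/{c}8.png",imaging.read_camera(c)[:,:,::-1])
a=cv2.imread("pics/top8.png")[170:330,280:440]; b=cv2.imread("pics/side8.png")[160:360,240:440]
cv2.imwrite("pics/c8.png",np.hstack([cv2.resize(a,(400,400)),cv2.resize(b,(400,400))]))
print({c:np.round(proj(c,W(p,[lev(0),lev(.1),lev(.2)])),1).tolist() for c in I})
for c in I:
  for n in ("strap","lever_pad","jar_center","spare_flask_center","amber_bottle_center","flask_center"):
    r=imaging.silhouettes(c,n)
    if r: print(c,n,round(r[0]["p"],2),np.round(r[0]["uv"],1))
    if n=="strap" and r:
        ys,xs=np.nonzero(r[0]["mask"]); vx,vy,_,_=cv2.fitLine(np.c_[xs,ys].astype(np.float32),cv2.DIST_HUBER,0,.01,.01).ravel(); print("line",np.degrees(np.arctan2(vy,vx))%180)
E
```

```text
time: 12.32
eef_pos: [0.6466, 0.0356, 0.1724]
tcp_rot: [0.118, 0.993, 0.0, 0.0]
contact_force: [-11.6, 0.1, 23.4]
opening: -0.001
time: 13.4
eef_pos: [0.6987, 0.2536, 0.2893]
tcp_rot: [0.118, 0.993, -0.0, -0.001]
contact_force: [-0.1, -0.7, 1.0]
opening: 0.001
t 13.4 shakerframe mm [2.000e-01 3.743e+02 2.893e+02] F [-0.1 -0.7  1. ] toolyaw-y deg -0.06 open 0.0012535679779636603 r 0.743
{'side': [[321.0, 192.6], [321.1, 190.1], [321.2, 188.0]], 'top': [[301.8, 226.5], [302.1, 225.9], [302.6, 225.5]]}
side strap 0.96 [333.3 261.1]
line 74.04632
side lever_pad 0.52 [324.  203.9]
side jar_center 0.55 [395.2 289.4]
side spare_flask_center 0.56 [366.5 432.6]
side amber_bottle_center 0.64 [204.2 160. ]
side flask_center 0.95 [327.2 267. ]
top strap 0.79 [365.4 247.3]
line 13.563702
top lever_pad 0.78 [310.3 228.7]
top spare_flask_center 0.88 [483.9 289.6]
top flask_center 0.68 [360.9 251.2]
```

View pics/c8.png

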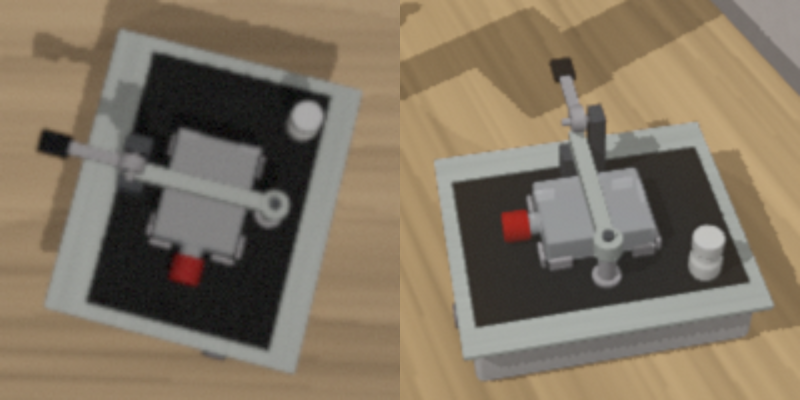

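View pics/side8.png

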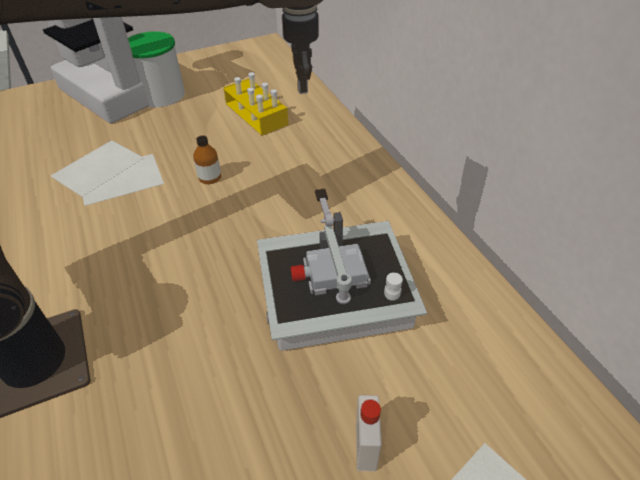

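Both views show the pad at side (321,194) and top (302,227), within about 2 px of where a level lever would put it. The strap is across the flask against the post, and the flask, jar, bottle and spare flask haven't moved. Handing in.

```bash
python3 -c "
from plant import ctrl
print(ctrl.sign_off(), ctrl.get_state()['time'])"
```

```text
the job is handed in; nothing more can be done
the job is handed in; nothing more can be done
```

The flask is secured: the strap is home against the cam post and the lever is pressed all the way down. I handed the job in shortly after 13.4 s, with the arm clear of everything.

- **Strap:** I pushed it home with the outside of the closed fingers until it met the hard stop at about 11 N. Before the lever press it measured 0.00 ±0.01 rad in both views.
- **Lever:** I pressed the pad down along its arc to its stop, at 23 N. The fingertip reached 172.4 mm, against 173 mm for the pad when fully down. In both pictures the pad sits within about 2 px of its level position.
- **Bystanders:** In the last pictures the flask lies in its nest, and the jar, bottle and spare flask stand where they started.

**Checks that disagreed or failed:** After the lever press, the strap's fitted line was 0.6° off in both views, in opposite senses. I take that as mask noise, as the strap looks the same in both pictures. In the last top picture the network did not report the jar or the bottle. The jar is plain in that picture and both show in the side view.

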